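Hang a gangsa key on the lipped rail and lock the keeper

TASK

Hang the bronze key on the teak rail and lock it in: first swing the rail's iron keeper well open, away from the lip, then take the key by the wooden grip of its iron hook off the sloping rest. From the open front of the rail carry the hook over the raised lip and lower it, still held, until it hangs fully home on the lip near the middle of the stretch the keeper covers, with the tip down behind the lip; let go. Finally swing the keeper fully shut over the hook, and leave the whetstone, mallet and file where they are.

Things in the scene. Friction and masses are not known exactly. Their poses are not given: they have to be found in the camera images.
- rail: Fixed teak rail on two posts, 280 mm long along its y. Origin: table level, below the lip's front face, mid-length. x points level from front (robot side) to rear, z up. Flat front face x=0, z=118 to 190 mm. Upright iron lip x=0 to 10, top z=190; behind it an open channel, floor z=158, to x=54, then a low rear wall (top z=170). Foot 20 mm high, x=-20 to 110.
- rail_seat (a point): Point on top of the lip (middle of its thickness) where the hook should hang: x=5, y=35, z=190 mm in the rail's frame; about 25 mm either way along y will do. Axes as the rail.
- keeper (a joint): Hinge of the iron keeper, rad: 0 = shut (bar along the rail over the channel, from the pivot to the rail's -y); grows as the free end swings to the rear (+x), counter-clockwise from above; stops 0 and 1.5; well open is beyond 1.0. Stays where left (friction 0.1 N m). Bar 14 mm wide, z=204 to 210 mm in the rail's frame; passes 8 mm above a seated hook, behind its grip.
- keeper_pivot (a point): Keeper's hinge axis (vertical): x=17, y=100, z=204 mm in the rail's frame; a round post 20 mm across, top at z=211 mm.
- keeper_peg (a point): Centre of the top end of the keeper's upright round wooden peg, 18 mm across, 50 mm tall, 130 mm from the hinge axis at the bar's free end; turns with the bar. Grip or push it from above.
- hanger: Bronze key on an iron hook with a wooden grip, 205 mm long, about 0.32 kg; starts leaning 35 deg on the rest. Origin: centre of the key's bottom end; z along it to the grip, y across, x to the hook tip's side. Key 40 (y) x 6 (x) mm, z 0 to 115; 24 mm wide strap x=-3 to 3 above it; bridge z=139 to 145, x=-3 to 31; its underside rests on the lip. Hung: z up, x as the rail's x.
- hanger_grip (a point): Middle of the wooden grip: x=-3, y=0, z=178 mm in the hanger's frame. Grip is a block 24 mm wide (y), 12 mm thick (x=-9 to 3), z=145 to 205; pinch it across y. Axes as the hanger.
- hanger_tip (a point): End of the hook's downturned tip: x=28, y=0, z=113 mm in the hanger's frame. The tip is x=25 to 31, from the bridge (z=139) down to z=113; the gap between strap and tip, for the lip, is 22 mm. Axes as the hanger.
- rest: Fixed teak sloping rest, foot 150 x 140 mm; origin at table level, 5 mm inside the foot's robot-side edge; x away from the robot. Its board (120 mm wide, top edge 145 mm high) leans 35 degrees from vertical, top towards -x; the key lies on its far (+x) face, bottom end on a ledge 60 mm high, 110 mm ahead (x) of the origin.
- whetstone: Bystander: round black stone, 84 mm across, 24 mm high; origin centre of its underside.
- mallet: Bystander: wooden mallet with horn tip, 190 mm long, 40 mm high, lying; origin on the table near the middle of its handle, x towards the head.
- file: Bystander: file with brass handle, 195 mm long, 24 mm high, lying; origin on the table near its middle, x from handle to blade.

How it is judged:
By the outcome, as a careful person would: the job done as asked, in the order asked, and still so for the second after the job is handed in, with the robot touching nothing.
It also fails if it takes over 72 s, if anything falls off the work surface, if the arm or the gripper's body presses on something with over 40 N, if the wrist force passes 120 N, or if a joint passes its speed limit or range.

ROBOT

A 6-joint arm with a two-finger parallel gripper is mounted at the origin on the work surface. World frame = base frame: x ahead of the robot, y to its left, z up, the work surface at z = 0. Lengths are in m, angles in rad, forces in N, time in s.
With the tool pointing down it reaches from about 0.375 to 0.9 m from the base axis. Payload 3.1 kg.
Tool frame: the origin (TCP) lies between the finger pads; the fingertips stand 8 mm ahead of it and the grasp point (between the pads) lies 11 mm behind it (manip.tip_extent is the distance from the TCP to the fingertips, in m); z points along the fingers, x is the direction in which the jaws open and shut, and the axes are right-handed (so a half turn about z gives the same grasp; the last joint's range is limited). The gripper opens to 85 mm and grips with 20 to 120 N. Pads are 22 mm wide; open, the fingers measure 114 mm over their backs; the gripper's body (76 mm by 85 mm) begins 54 mm behind the grasp point. The pads swing forward as they close: fully open they stand 13 mm farther back than shut.
Start: joints at [1.008, 0.527, 1.433, -0, 1.181, -0.178], TCP at [0.235, 0.579, 0.239] pointing down, gripper open.
Joint ranges: [-3.08, 3.08], [-0.75, 2.2], [0.22, 2.44], [-1.43, 4.57], [0, 2.65], [-2.85, 2.85]. Speed limits (rad/s): [2.79, 2.79, 3.14, 3.14, 3.14, 3.14].

INTERFACE

Orientations are given as a unit quaternion [x, y, z, w].
In Python, from station import manip gives the robot as it stands.
- The arm moves only by the tool move_arm, never from a script. Its argument "deltas" is a list that holds one entry, the list of rows, each a list of 4 numbers: the shift along the tool's x, y, z in m, then the turn about the tool's z in degrees. A call has 1 to 20 rows; each row is the pose to reach, as a shift and turn from the pose measured when the call began, along the tool's axes at that moment; what a row does not reach only later rows make up. A row lasts 1/12 s, in which the tool goes at most 41.7 mm and 7.16 degrees, less where a joint would pass 70% of its speed; a pose out of reach is approached as far as the arm can. A call with a gripper value outside its range is refused whole. "gripper" is the opening, from 0 (shut) to 1 (fully open), set as the call begins (left out, the last holds). The fingers move at their own pace and stop on an object; "squeeze" is the grip in N (left out, the last holds). Time passes only in rows, so rows that repeat a pose let the fingers close. It gives the time, the measured TCP pose, the force and the opening at its end, in the units of the state.
- manip.sense(): the state, without advancing time (a new reading comes with each control period).
- manip.snapshot(name): name is "scene" or "top"; returns a dict with "img" (480x640x3 uint8, red, green, blue), "vertical_fov" (degrees; the focal length in pixels is half the picture's height over the tangent of half this angle, whatever the lens; pixels are square), "cx", "cy" (the principal point, pixels), "origin" and "orientation" of the camera in the world. Camera axes: x right, y down, z forward; pixel columns grow to the right and rows downward; lengths in m; the calibration is good to about 2 mm. A picture is of the moment at which its call begins. There is no depth.
- manip.sign_off(): hands the job in, once; it reports no verdict.
The state is a dict: "t": time; "q": joint angles; "qd": joint speeds; "tau": joint torques, N m; "tcp_pos": TCP position; "tool_rot": TCP orientation; "force": force on the tool from outside, world axes, zero at the start; "ft_torque": the same for the moment, N m; "finger_gap": opening from 0.0 (shut) to 1.0 (fully open).
Only numpy, scipy, OpenCV 4.12 (cv2) and the standard library are available. Lean on these libraries where they do the work, as an engineer would, in place of code of your own. Each camera call takes 0.05 s, during which the arm holds its last target.

## Working session

There is one attempt and no reset: what is moved stays moved. The work goes in short steps, Python scripts to look and compute and a tool call to move; the robot and the scene stay as the last step left them, time stands still between calls to the robot, and variables do not carry over. Pictures are saved under pics/ and viewed, and the job is handed in when it is done.

Besides the shell and the picture viewer there is one more tool, called after "Request:" by a JSON object that holds its "fn" and its "kwargs", one argument or row to a line. move_arm: Moves the arm, as the interface text tells. Its arguments: {"type":"object","properties":{"deltas":{"type":"array"},"gripper":{"type":"number"},"squeeze":{"type":"number"}},"required":["deltas"]}

```bash
ls; mkdir -p pics; python3 - <<'E'
from station import manip
import cv2
print(manip.sense())
for n in("scene","top"):
    s=manip.snapshot(n); cv2.imwrite(f"pics/{n}0.png",s["img"][:,:,::-1])
    print(n,{k:v for k,v in s.items() if k!="img"})
E
```

```text
pics
{'t': 0.0, 'q': array([ 1.00750752e+00,  5.28522998e-01,  1.43391771e+00,  3.95497491e-06,
        1.18138195e+00, -1.78504368e-01]), 'qd': array([-9.45805027e-04,  2.03420286e-03,  1.53177837e-03,  1.83018001e-03,
       -4.08806175e-05, -1.34556034e-03]), 'tau': array([-1.13003585e-03, -4.42358601e+01, -1.78020608e+01, -2.90773896e-04,
        8.71114869e-03,  1.50406186e-05]), 'tcp_pos': array([0.23419184, 0.57870521, 0.23829378]), 'tool_rot': array([ 8.29264444e-01,  5.58855294e-01, -1.02131979e-03,  4.47376469e-04]), 'force': array([-0.19939103, -0.26326216,  0.75068721]), 'ft_torque': array([ 0.01660589, -0.01171036, -0.00310268]), 'finger_gap': 0.9958789979790352}
scene {'vertical_fov': 42.89155639496897, 'cx': 314.2131841331669, 'cy': 248.34730150012393, 'origin': array([1.13640713, 0.71497418, 1.11932559]), 'orientation': array([ 0.28523221,  0.88712138, -0.34490671, -0.11268367])}
top {'vertical_fov': 57.3696145514436, 'cx': 321.5337398788934, 'cy': 241.6700284482775, 'origin': array([0.52257839, 0.02862311, 0.96997433]), 'orientation': array([ 0.71054599, -0.70170091,  0.0389591 , -0.0349631 ])}
```

View pics/scene0.png

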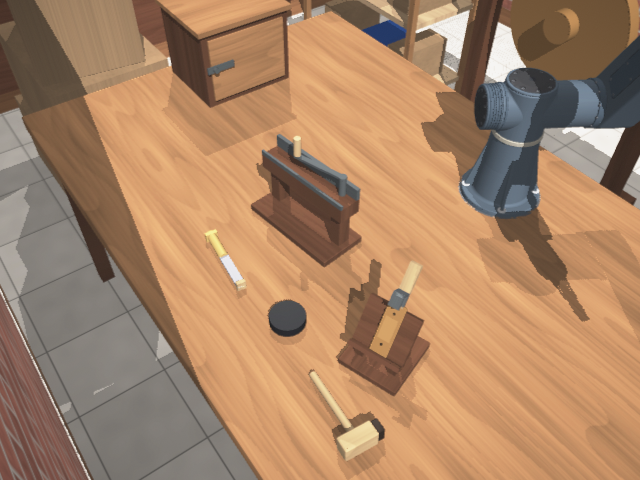

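View pics/top0.png

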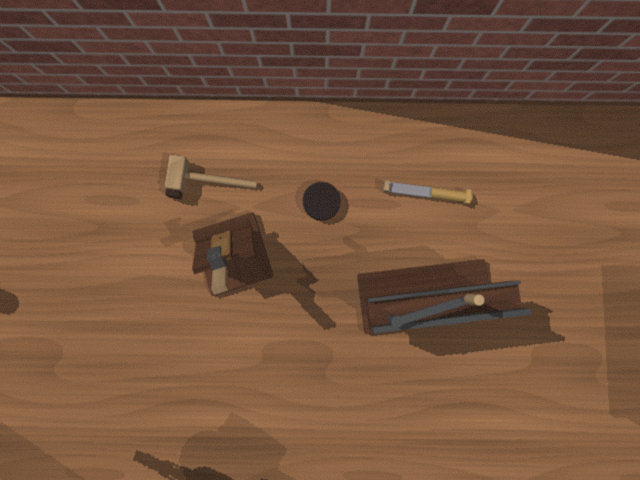

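The scene view shows the rail at about (305,200), the rest with the key at (385,345), and the whetstone, mallet and file. In the top view the rail's front lip runs from (374,331) to (530,314), the keeper's pivot is near (398,322) and its peg near (475,300). The key's grip is near (219,280). Next I'll zoom in for accurate pixels.

```bash
cat > h.py <<'E'
import numpy as np, cv2
from scipy.spatial.transform import Rotation as R
class Cam:
    def __init__(s,d):
        s.img=d["img"]; s.f=240/np.tan(np.radians(d["vertical_fov"])/2); s.c=np.array([d["cx"],d["cy"]])
        s.o=np.array(d["origin"]); s.R=R.from_quat(d["orientation"]).as_matrix()
    def proj(s,P):
        p=(np.atleast_2d(P)-s.o)@s.R; return p[:,:2]/p[:,2:]*s.f+s.c
    def ray(s,u):
        d=s.R@np.append((np.array(u,float)-s.c)/s.f,1); return d/np.linalg.norm(d)
    def plane(s,u,z):
        d=s.ray(u); return s.o+d*(z-s.o[2])/d[2]
def tri(c1,u1,c2,u2):
    A=0;b=0;rs=[]
    for c,u in((c1,u1),(c2,u2)):
        d=c.ray(u);M=np.eye(3)-np.outer(d,d);A=A+M;b=b+M@c.o;rs.append((M,c.o))
    p=np.linalg.solve(A,b); return p,[np.linalg.norm(M@(p-o)) for M,o in rs]
def crop(img,x0,y0,w,h,k,name):
    c=cv2.resize(img[y0:y0+h,x0:x0+w],None,fx=k,fy=k,interpolation=cv2.INTER_CUBIC)
    cv2.imwrite("pics/"+name,c[:,:,::-1])
E
python3 - <<'E'
from h import *; from station import manip
s=Cam(manip.snapshot("scene"));t=Cam(manip.snapshot("top"))
print(t.R.round(2).tolist(),s.R.round(2).tolist())
crop(t.img,350,250,200,100,4,"t_rail.png");crop(t.img,180,200,100,100,6,"t_rest.png")
crop(s.img,240,125,130,140,4,"s_rail.png");crop(s.img,330,255,110,140,4,"s_rest.png")
E
```

```text
[[0.01, -0.99, 0.1], [-1.0, -0.01, -0.0], [0.01, -0.1, -0.99]] [[-0.81, 0.43, -0.4], [0.58, 0.6, -0.55], [0.0, -0.68, -0.74]]
```

View pics/t_rail.png

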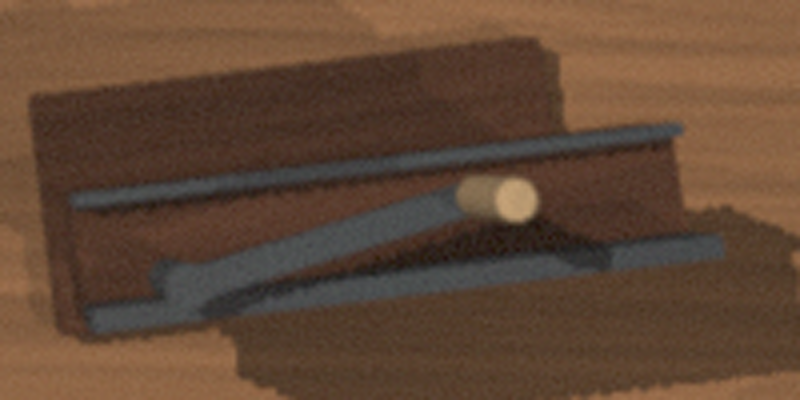

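View pics/t_rest.png

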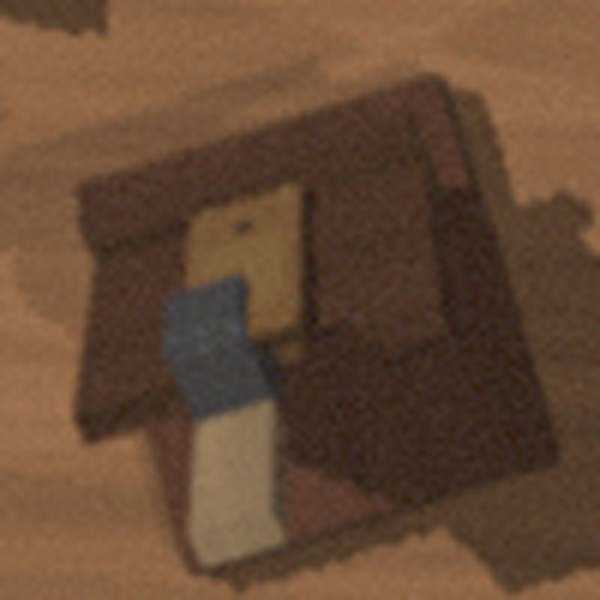

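View pics/s_rail.png

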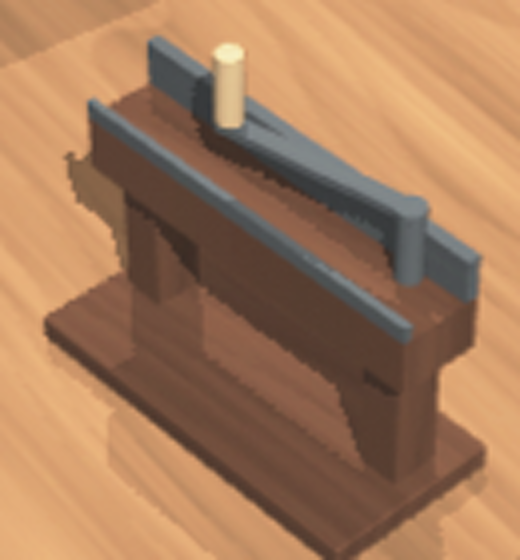

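View pics/s_rest.png

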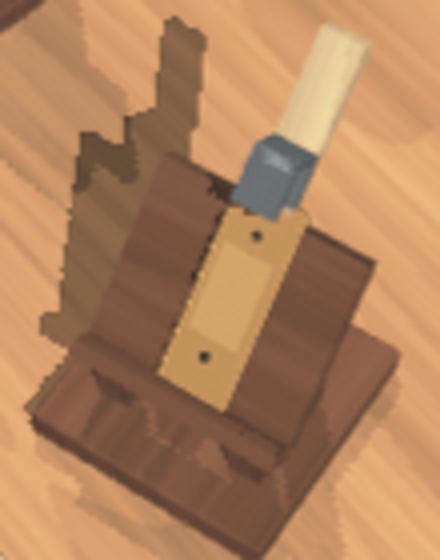

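```bash
python3 - <<'E'
from h import *; from station import manip
s=Cam(manip.snapshot("scene"));t=Cam(manip.snapshot("top"))
T=lambda U,o,k:(np.array(U,float)+.5)/k-.5+np.array(o)
a=t.plane(T((93,334),(350,250),4),.19);b=t.plane(T((725,258),(350,250),4),.19)
print("lip front +y,-y",a,b,np.linalg.norm(a-b))
yd=(a-b)/np.linalg.norm(a-b); xd=np.array([yd[1],-yd[0],0]); print("yaw",np.degrees(np.arctan2(xd[1],xd[0])))
print("mid",(a+b)/2)
# foot corners z=0.02: top-left(32,97), bottom-left(60,335), top right (548,40)
for U in((32,97),(60,335),(548,40)): 
    p=t.plane(T(U,(350,250),4),.02); d=p-(a+b)/2; print("foot",p,d@xd,d@yd)
# scene lip top ends (rear/front)
for U in((152,40),(478,258)):
    p=s.plane(T(U,(240,125),4),.19); d=p-(a+b)/2; print("scene lip",p,d@xd,d@yd)
# rear wall
for U in((92,101),(410,333)):
    p=s.plane(T(U,(240,125),4),.17); d=p-(a+b)/2; print("rear wall",p,d@xd,d@yd)
# peg top
pt,e=tri(t,T((517,200),(350,250),4),s,T((229,52),(240,125),4)); d=pt-(a+b)/2; print("peg",pt,e,d@xd,d@yd)
piv=s.plane(T((412,204),(240,125),4),.211);d=piv-(a+b)/2;print("pivot",piv,d@xd,d@yd)
# rest
print("grip end")
o=(180,200);q=(330,255)
# grip top corners: top view lower-left(200,572) lower-right(285,545); scene top-left (325,25), right(370,45)
for n,U,V in(("g far end L",(193,560),(370,45)),("g R",(280,540),(325,25)),("key bl",(187,258),(225,412)),("key br",(300,185),(160,374))):
    p,e=tri(t,T(U,o,6),s,T(V,q,4)); print(n,p,e)
# board foot
for U in((80,185),(432,78)): print("ledge corner z.06/.02",t.plane(T(U,o,6),.06),t.plane(T(U,o,6),.02))
for U in ((32,425),(262,556),(398,355)): print("scene foot z0,.015,.02",s.plane(T(U,q,4),.0),s.plane(T(U,q,4),.02))
for U in ((168,153),(375,262)): print("board top",s.plane(T(U,q,4),.145))
E
```

```text
lip front +y,-y [ 0.44463835 -0.06714322  0.19      ] [ 0.48081652 -0.34584241  0.19      ] 0.2810375398942895
yaw 7.396251821489577
mid [ 0.46272744 -0.20649282  0.19      ]
foot [ 0.55332822 -0.055025    0.02      ] 0.10934551074875455 0.13854443730734142
foot [ 0.42692287 -0.07041357  0.02      ] -0.01798908297098549 0.13955616164188214
foot [ 0.58770993 -0.33542154  0.02      ] 0.10734549709457722 -0.1439450737290848
scene lip [ 0.48574124 -0.34087463  0.19      ] 0.0055232494028614725 -0.13622628751777277
scene lip [ 0.44674151 -0.06467694  0.19      ] 0.002403139379111267 0.14269378799651464
rear wall [ 0.53598282 -0.33352463  0.17      ] 0.05629297294717623 -0.1354050727789232
rear wall [ 0.5021674  -0.05451053  0.17      ] 0.05867659612307441 0.1456405959093884
peg [ 0.50558691 -0.22818472  0.25963082] [np.float64(0.0015102383444504251), np.float64(0.0015102383444504015)] 0.03971044600709902 -0.027028744273299373
pivot [ 0.46431462 -0.10448101  0.211     ] 0.01470603096557168 0.10095870669297084
grip end
g far end L [0.51155009 0.20888084 0.22471844] [np.float64(0.00011565678
[... 235 characters left out ...]
np.float64(0.0035711026482813917)]
key br [0.63761934 0.21762873 0.06091049] [np.float64(0.0021056262462350542), np.float64(0.0021056262462352017)]
ledge corner z.06/.02 [0.63830069 0.2928414  0.06      ] [0.64338753 0.30445572 0.02      ]
ledge corner z.06/.02 [0.67761188 0.17158288 0.06      ] [0.68442673 0.177867   0.02      ]
scene foot z0,.015,.02 [0.68287788 0.17565315 0.        ] [0.6909815  0.18528968 0.02      ]
scene foot z0,.015,.02 [0.63436137 0.30591123 0.        ] [0.64333188 0.31322033 0.02      ]
scene foot z0,.015,.02 [0.49407685 0.25641903 0.        ] [0.50555394 0.26461245 0.02      ]
board top [0.58857162 0.15800385 0.145     ]
board top [0.54931935 0.26942919 0.145     ]
```

```bash
cat >> h.py <<'E'
def state():
    from station import manip
    s=manip.sense(); M=R.from_quat(s["tool_rot"]).as_matrix()
    return s,M
def go(*targets):
    """targets: (x,y,z,yaw or None) -> rows in tool axes from present pose (m, deg)"""
    s,M=state(); y0=np.degrees(np.arctan2(M[1,0],M[0,0]))
    print("t",round(s["t"],2),"tcp",s["tcp_pos"].round(4),"yaw",round(y0,2),"z",M[:,2].round(3),"F",s["force"].round(1),"gap",round(s["finger_gap"],3))
    for x,y,z,w in targets:
        d=M.T@(np.array([x,y,z])-s["tcp_pos"]); tw=0 if w is None else -((w-y0+180)%360-180)
        print([round(float(v),4) for v in d],round(float(tw),1))
O=np.array([.463,-.2065]);YAW=np.radians(7.4)
def rail(x,y):
    c,n=np.cos(YAW),np.sin(YAW); return O+np.array([c*x-n*y,n*x+c*y])
def peg(a): return rail(.017+.13*np.sin(a),.1-.13*np.cos(a))
E
python3 - <<'E'
from h import *
go((.235,.579,.32,None),(.5056,-.2282,.31,40),(.5056,-.2282,.229,40))
E
```

```text
t 0.3 tcp [0.2344 0.5791 0.239 ] yaw 67.95 z [-0.    -0.001 -1.   ] F [ 0.5 -0.5 -0.1] gap 0.996
[0.0001, 0.0005, -0.081] 0.0
[-0.6465, 0.5544, -0.0706] 28.0
[-0.6465, 0.5544, 0.0104] 28.0
```

Request:
{"fn": "move_arm", "kwargs": {
  "deltas": [
    [[0, 0, -0.03, 0], [0, 0, -0.06, 0], [-0.03, 0.03, -0.08, 0], [-0.06, 0.05, -0.08, 5], [-0.09, 0.08, -0.08, 10], [-0.12, 0.105, -0.08, 15], [-0.15, 0.13, -0.08, 20], [-0.18, 0.155, -0.08, 25], [-0.21, 0.18, -0.08, 28], [-0.24, 0.206, -0.08, 28], [-0.27, 0.232, -0.08, 28], [-0.3, 0.257, -0.08, 28], [-0.33, 0.283, -0.08, 28], [-0.36, 0.309, -0.08, 28], [-0.39, 0.334, -0.08, 28], [-0.42, 0.36, -0.08, 28], [-0.45, 0.386, -0.075, 28], [-0.48, 0.412, -0.07, 28], [-0.51, 0.437, -0.07, 28], [-0.54, 0.463, -0.07, 28]]
  ],
  "gripper": 1
}}

```text
t: 1.97
tcp_pos: [0.4607, -0.097, 0.3091]
tool_rot: [0.94, 0.341, -0.0, -0.0]
force: [1.1, 0.7, 0.2]
finger_gap: 1.001
```

```bash
python3 - <<'E'
from h import *
go((.5056,-.2282,.29,40),(.5056,-.2282,.229,40))
E
```

```text
t 1.97 tcp [ 0.4607 -0.097   0.3091] yaw 39.92 z [-0.001 -0.    -1.   ] F [1.1 0.7 0.2] gap 1.001
[-0.0497, 0.1294, 0.0191] -0.1
[-0.0497, 0.1294, 0.0801] -0.1
```

Request:
{"fn": "move_arm", "kwargs": {
  "deltas": [
    [[-0.015, 0.038, 0, 0], [-0.03, 0.076, 0, 0], [-0.042, 0.11, 0, 0], [-0.05, 0.129, 0.01, 0], [-0.05, 0.129, 0.03, 0], [-0.05, 0.129, 0.05, 0], [-0.05, 0.129, 0.07, 0], [-0.05, 0.129, 0.08, 0], [-0.05, 0.129, 0.08, 0]]
  ]
}}

```text
t: 2.72
tcp_pos: [0.5036, -0.2272, 0.2267]
tool_rot: [0.94, 0.341, -0.002, -0.002]
force: [0.1, 0.0, -0.4]
finger_gap: 1.004
```

Request:
{"fn": "move_arm", "kwargs": {
  "deltas": [
    [[0, 0, 0, 0], [0, 0, 0, 0], [0, 0, 0, 0], [0, 0, 0, 0], [0, 0, 0, 0], [0, 0, 0, 0], [0, 0, 0, 0], [0, 0, 0, 0]]
  ],
  "gripper": 0,
  "squeeze": 30
}}

```text
t: 3.38
tcp_pos: [0.504, -0.2273, 0.2276]
tool_rot: [0.94, 0.341, -0.002, -0.002]
force: [0.3, 0.4, 3.8]
finger_gap: 0.199
```

```bash
python3 - <<'E'
from h import *
for a in np.arange(.177,1.36,.1): print(round(a,2),peg(a).round(4))
s,M=state(); P=s["tcp_pos"][:2]; 
go(*[(*(P+peg(a)-peg(.177)),s["tcp_pos"][2],None) for a in np.linspace(.177,1.3,16)])
from station import manip
c=Cam(manip.snapshot("scene")); crop(c.img,200,60,200,150,4,"grab_peg.png")
E
```

```text
0.18 [ 0.5062 -0.2291]
0.28 [ 0.5183 -0.2246]
0.38 [ 0.53   -0.2188]
0.48 [ 0.541 -0.212]
0.58 [ 0.5513 -0.2041]
0.68 [ 0.5608 -0.1951]
0.78 [ 0.5693 -0.1853]
0.88 [ 0.5768 -0.1747]
0.98 [ 0.5832 -0.1634]
1.08 [ 0.5884 -0.1515]
1.18 [ 0.5925 -0.1391]
1.28 [ 0.5952 -0.1265]
t 3.38 tcp [ 0.504  -0.2273  0.2276] yaw 39.9 z [-0.004  0.002 -1.   ] F [0.3 0.4 3.8] gap 0.199
[-0.0, -0.0, 0.0] 0.0
[0.0091, 0.0034, -0.0] 0.0
[0.0185, 0.006, -0.0001] 0.0
[0.028, 0.008, -0.0001] 0.0
[0.0377, 0.0092, -0.0001] 0.0
[0.0474, 0.0098, -0.0001] 0.0
[0.0571, 0.0096, -0.0001] 0.0
[0.0668, 0.0086, -0.0001] 0.0
[0.0764, 0.007, -0.0002] 0.0
[0.0858, 0.0046, -0.0002] 0.0
[0.0951, 0.0015, -0.0002] 0.0
[0.104, -0.0022, -0.0002] 0.0
[0.1127, -0.0066, -0.0002] 0.0
[0.121, -0.0117, -0.0001] 0.0
[0.1289, -0.0174, -0.0001] 0.0
[0.1364, -0.0236, -0.0001] 0.0
```

View pics/grab_peg.png

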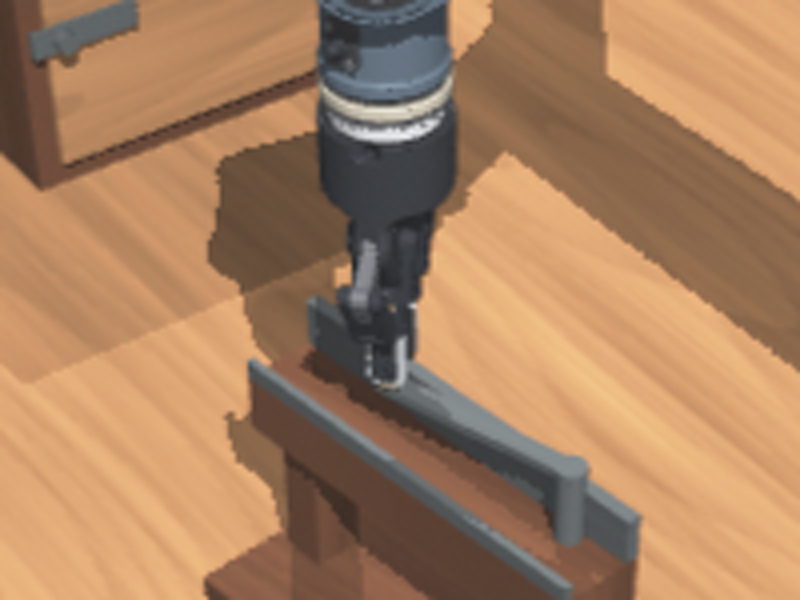

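The fingers hold the peg near (385,375) in the crop, and the 17 mm gap fits the 18 mm peg. Next I swing it open along the arc.

Request:
{"fn": "move_arm", "kwargs": {
  "deltas": [
    [[0.009, 0.003, -0.001, 0], [0.0185, 0.006, -0.002, 0], [0.028, 0.008, -0.002, 0], [0.038, 0.009, -0.002, 0], [0.047, 0.01, -0.002, 0], [0.057, 0.01, -0.002, 0], [0.067, 0.009, -0.002, 0], [0.076, 0.007, -0.002, 0], [0.086, 0.005, -0.002, 0], [0.095, 0.0015, -0.002, 0], [0.104, -0.002, -0.002, 0], [0.113, -0.007, -0.002, 0], [0.121, -0.012, -0.002, 0], [0.129, -0.017, -0.002, 0], [0.136, -0.024, -0.002, 0], [0.136, -0.024, -0.002, 0], [0.136, -0.024, -0.002, 0]]
  ]
}}

```text
t: 4.85
tcp_pos: [0.5928, -0.1195, 0.2285]
tool_rot: [0.94, 0.341, -0.001, -0.003]
force: [3.0, -0.2, -12.9]
finger_gap: 0.201
```

Request:
{"fn": "move_arm", "kwargs": {
  "deltas": [
    [[0, 0, 0, 0], [0, 0, 0, 0], [0, 0, 0, 0], [0, 0, -0.02, 0], [0, 0, -0.05, 0], [0, 0, -0.08, 0], [0, 0, -0.1, 0], [0, 0, -0.1, 0]]
  ],
  "gripper": 0.6
}}

```text
t: 5.52
tcp_pos: [0.596, -0.1215, 0.3357]
tool_rot: [0.94, 0.341, 0.004, 0.001]
force: [0.2, 0.0, 1.0]
finger_gap: 0.604
```

```bash
python3 - <<'E'
from h import *
from station import manip
c=Cam(manip.snapshot("scene")); cv2.imwrite("pics/open1.png",c.img[:,:,::-1])
t=Cam(manip.snapshot("top")); cv2.imwrite("pics/open1t.png",t.img[:,:,::-1])
go()
E
```

```text
t 5.62 tcp [ 0.5935 -0.1205  0.3304] yaw 39.87 z [-0.002  0.004 -1.   ] F [-0.7  0.4 -0.8] gap 0.604
```

View pics/open1.png

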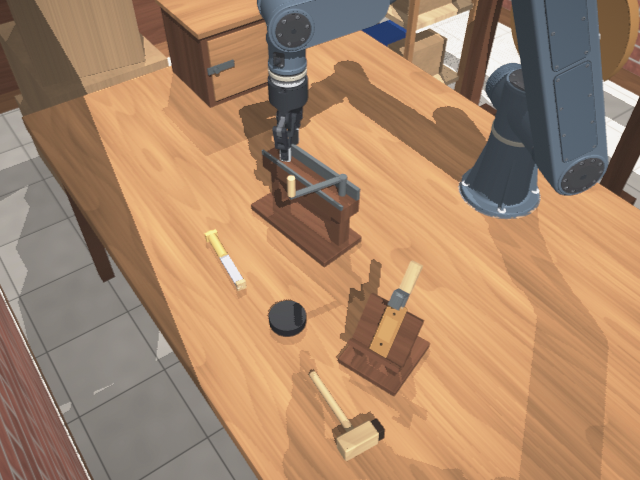

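The keeper stands open, with its peg at (291,179). Next I measure the opening angle and check the grip's predicted position against the picture.

```bash
python3 - <<'E'
from h import *
from station import manip
s=Cam(manip.snapshot("scene"));t=Cam(manip.snapshot("top"))
p=s.plane((291,179),.26); 
c,n=np.cos(YAW),np.sin(YAW);d=p[:2]-O;print("peg rail",(c*d[0]+n*d[1],-n*d[0]+c*d[1]),"ang",np.arctan2(c*d[0]+n*d[1]-.017,.1-(-n*d[0]+c*d[1])))
yaw=np.radians(19.6);ro=np.array([.522,.192,0]);X=np.array([np.cos(yaw),np.sin(yaw),0]);Y=np.array([-X[1],X[0],0]);Z=np.array([0,0,1.])
L=np.radians(35);u=-np.sin(L)*X+np.cos(L)*Z;hx=np.cos(L)*X+np.sin(L)*Z
def H(x,y,z,off=.110,zb=.062): return ro+off*X+zb*Z+x*hx+y*Y+z*u
pts=[H(3,y,z) if 0 else H(.003,y,z) for z in(.145,.205) for y in(-.012,.012)]+[H(.003,y,z) for z in(0,.115) for y in(-.02,.02)]
print("grip mid",H(-.003,0,.178),"top",H(-.003,0,.205))
for nm,cam,o,w,k in(("s",s,(330,240),(110,150),4),("t",t,(180,200),(100,100),6)):
    im=cv2.resize(cam.img[o[1]:o[1]+w[1],o[0]:o[0]+w[0]],None,fx=k,fy=k)[:,:,::-1].copy()
    for q in cam.proj(np.array(pts)):
        q=(q-o+.5)*k-.5; cv2.circle(im,tuple(int(v) for v in q),3,(0,0,255),-1)
    cv2.imwrite(f"pics/ov_{nm}.png",im)
E
```

```text
peg rail (np.float64(0.14442954118955426), np.float64(0.07302138033960075)) ang 1.3621630812184613
grip mid [0.52713039 0.19382685 0.20608833] top [0.51254115 0.18863186 0.22820544]
```

View pics/ov_s.png

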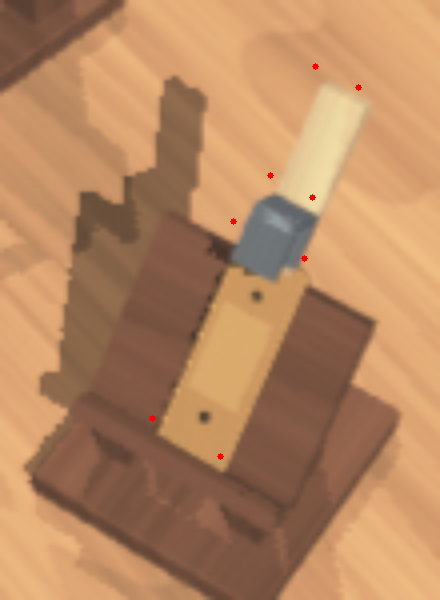

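View pics/ov_t.png

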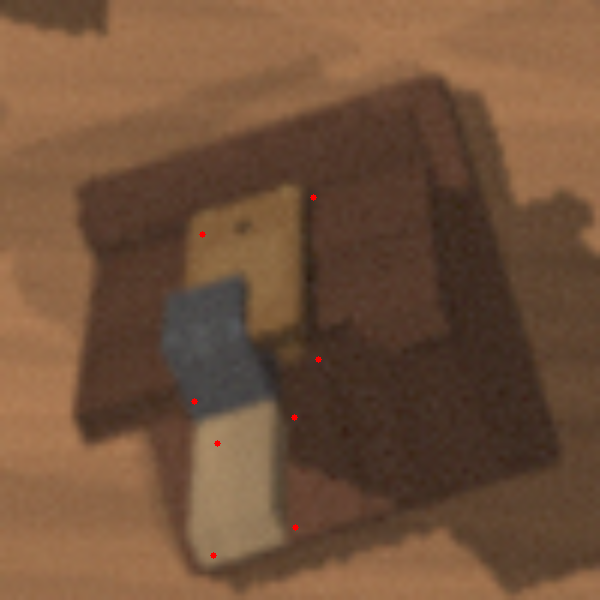

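```bash
python3 - <<'E'
from h import *
from station import manip
s=Cam(manip.snapshot("scene"));t=Cam(manip.snapshot("top"))
S=lambda U:(np.array(U)+.5)/4-.5+(330,240)
T=lambda U:(np.array(U)+.5)/6-.5+(180,200)
g,e=tri(s,S((321.75,147.75)),t,T((239,483)));print("face centre (.003,0,.175)",g,e)
k,e=tri(s,S((191,453.5)),t,T((244,198.5)));print("key bottom face centre",k,e)
d=g-k;print(np.linalg.norm(d),"lean",np.degrees(np.arctan2(np.hypot(d[0],d[1]),d[2])),"yaw",np.degrees(np.arctan2(-d[1],-d[0])))
yaw=np.radians(19.6);X=np.array([np.cos(yaw),np.sin(yaw),0]);L=np.radians(35)
hx=np.cos(L)*X+np.sin(L)*np.array([0,0,1]);u=-np.sin(L)*X+np.cos(L)*np.array([0,0,1])
G=g-.006*hx+.003*u;print("grip mid",G,"from key",k-.006*hx+.178*u)
E
```

```text
face centre (.003,0,.175) [0.53340251 0.2022361  0.20119879] [np.float64(0.0003601621588061133), np.float64(0.00036016215880600407)]
key bottom face centre [0.63263534 0.23652799 0.06203594] [np.float64(0.0019231457037795247), np.float64(0.0019231457037795997)]
0.17432552331765713 lean 37.03259348810014 yaw 19.063618293711666
grip mid [0.52715135 0.20001016 0.20021478] from key [0.53182434 0.20063081 0.20440354]
```

```bash
python3 - <<'E'
from h import *
go((.524,.199,.30,109.6),(.524,.199,.199,109.6))
E
```

```text
t 5.82 tcp [ 0.5924 -0.1199  0.327 ] yaw 39.89 z [-0.008  0.007 -1.   ] F [ 0.3 -1.   0.2] gap 0.598
[0.1521, -0.2882, 0.0296] -69.7
[0.1523, -0.2872, 0.1306] -69.7
```

Request:
{"fn": "move_arm", "kwargs": {
  "deltas": [
    [[0.01, -0.02, 0, -6], [0.025, -0.047, 0, -12], [0.04, -0.076, 0, -18], [0.055, -0.104, 0, -24], [0.07, -0.132, 0, -30], [0.085, -0.16, 0, -36], [0.1, -0.19, 0, -42], [0.115, -0.217, 0, -48], [0.13, -0.245, 0.01, -54], [0.142, -0.27, 0.02, -60], [0.152, -0.287, 0.025, -65], [0.152, -0.287, 0.03, -69.7], [0.152, -0.287, 0.03, -69.7], [0.152, -0.287, 0.03, -69.7], [0.152, -0.287, 0.03, -69.7]]
  ],
  "gripper": 0.8
}}

```text
t: 7.07
tcp_pos: [0.5248, 0.1975, 0.2992]
tool_rot: [0.577, 0.816, 0.0, -0.005]
force: [0.0, -0.5, -0.4]
finger_gap: 0.796
```

```bash
python3 - <<'E'
from h import *
from station import manip
go((.524,.199,.199,109.6))
c=Cam(manip.snapshot("scene")); crop(c.img,300,180,150,150,4,"hov.png")
E
```

```text
t 7.07 tcp [0.5248 0.1975 0.2992] yaw 109.45 z [-0.009  0.006 -1.   ] F [ 0.  -0.5 -0.4] gap 0.796
[0.0008, 0.0004, 0.1002] -0.1
```

View pics/hov.png

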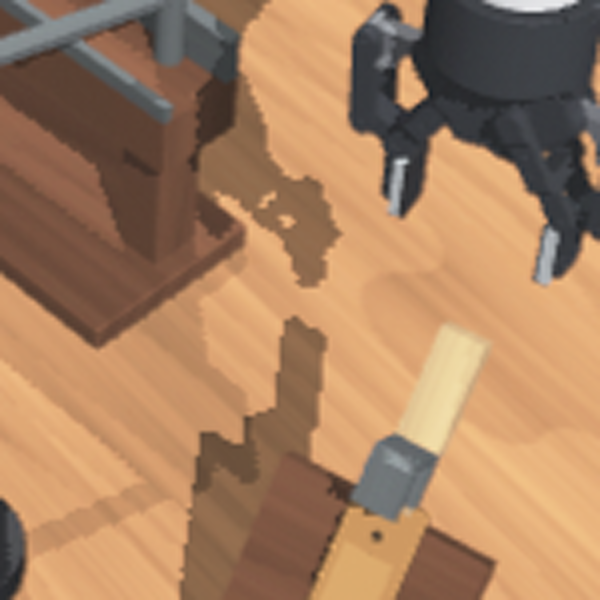

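The jaws hang straddling the grip, with the fingers at (398,200) and (548,265) and the grip below at (445,390). Next I descend and grip.

Request:
{"fn": "move_arm", "kwargs": {
  "deltas": [
    [[0, 0, 0.02, 0], [0, 0, 0.04, 0], [0, 0, 0.06, 0], [0, 0, 0.08, 0], [0.001, 0, 0.09, 0], [0.001, 0, 0.1, 0], [0.001, 0, 0.1, 0], [0.001, 0, 0.1, 0]]
  ]
}}

```text
t: 7.78
tcp_pos: [0.5242, 0.1987, 0.1998]
tool_rot: [0.578, 0.816, 0.0, -0.005]
force: [0.1, -0.6, -0.7]
finger_gap: 0.805
```

Request:
{"fn": "move_arm", "kwargs": {
  "deltas": [
    [[0, 0, 0, 0], [0, 0, 0, 0], [0, 0, 0, 0], [0, 0, 0, 0], [0, 0, 0, 0], [0, 0, 0, 0], [0, 0, 0, 0], [0, 0, 0, 0]]
  ],
  "gripper": 0,
  "squeeze": 22
}}

```text
t: 8.45
tcp_pos: [0.5247, 0.1986, 0.2006]
tool_rot: [0.578, 0.816, 0.001, -0.004]
force: [-0.6, -0.9, 5.4]
finger_gap: 0.277
```

```bash
python3 - <<'E'
from h import *
from station import manip
go()
c=Cam(manip.snapshot("scene")); crop(c.img,330,220,110,140,4,"gr.png")
E
```

```text
t 8.45 tcp [0.5247 0.1986 0.2006] yaw 109.41 z [-0.006  0.006 -1.   ] F [-0.6 -0.9  5.4] gap 0.277
```

View pics/gr.png

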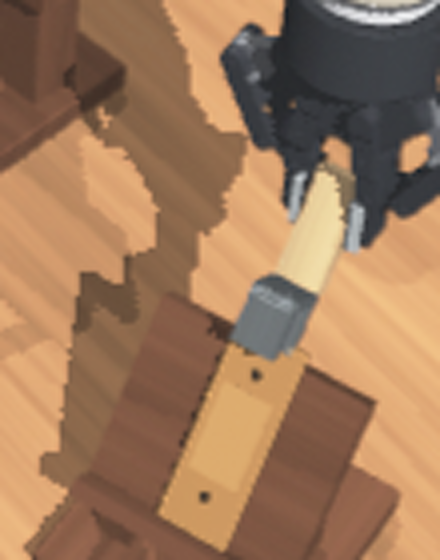

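The grip is pinched between the pads at (325,215), and the 23.5 mm gap matches its 24 mm width. Next I lift.

Request:
{"fn": "move_arm", "kwargs": {
  "deltas": [
    [[0, 0, -0.005, 0], [0, 0, -0.015, 0], [0, 0, -0.03, 0], [0, 0, -0.05, 0], [0, 0, -0.07, 0], [0, 0, -0.09, 0], [0, 0, -0.11, 0], [0, 0, -0.12, 0], [0, 0, -0.12, 0], [0, 0, -0.12, 0], [0, 0, -0.12, 0]]
  ]
}}

```text
t: 9.42
tcp_pos: [0.5242, 0.1977, 0.319]
tool_rot: [0.578, 0.816, -0.001, -0.006]
force: [-0.0, -0.4, -4.1]
finger_gap: 0.275
```

```bash
python3 - <<'E'
from h import *
from station import manip
go()
c=Cam(manip.snapshot("scene")); crop(c.img,300,160,150,150,4,"lift.png")
c=Cam(manip.snapshot("top")); crop(c.img,150,180,150,150,4,"liftt.png")
E
```

```text
t 9.42 tcp [0.5242 0.1977 0.319 ] yaw 109.41 z [-0.01   0.006 -1.   ] F [-0.  -0.4 -4.1] gap 0.275
```

View pics/lift.png

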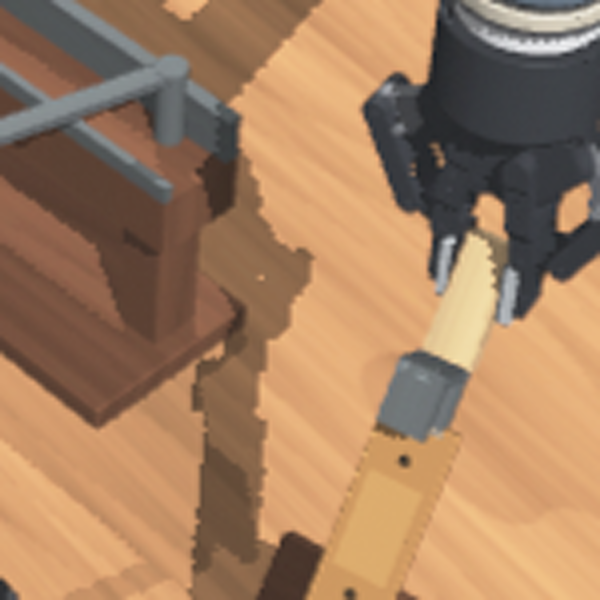

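View pics/liftt.png

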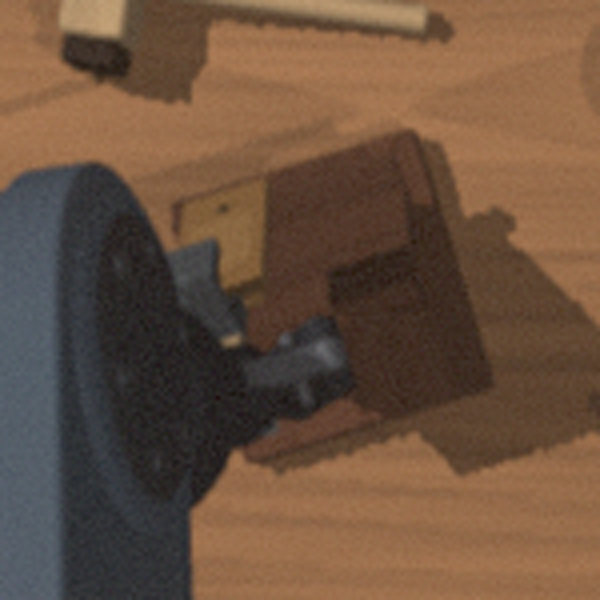

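The key is held, but its lean is unchanged at about 35°. The tool can't tilt, so I'll push the key's lower end against the rail's flat front face to turn it upright in the pads. Near y = -60 mm the arm has room to do this.

```bash
python3 - <<'E'
from h import *
a=rail(-.15,-.06)
go((.524,.198,.385,None),(*a,.385,97.4),(*a,.315,97.4))
E
```

```text
t 9.52 tcp [0.5244 0.1977 0.3189] yaw 109.4 z [-0.01   0.006 -1.   ] F [ 0.  -0.6 -4. ] gap 0.277
[0.001, -0.0008, -0.0661] 0.0
[-0.3878, -0.3519, -0.0668] 12.0
[-0.3884, -0.3514, 0.0032] 12.0
```

Request:
{"fn": "move_arm", "kwargs": {
  "deltas": [
    [[0, 0, -0.02, 0], [0, 0, -0.045, 0], [0, 0, -0.066, 0], [-0.01, -0.01, -0.068, 1], [-0.03, -0.027, -0.068, 2], [-0.055, -0.05, -0.068, 4], [-0.08, -0.073, -0.068, 6], [-0.105, -0.095, -0.068, 8], [-0.13, -0.118, -0.068, 10], [-0.155, -0.14, -0.068, 12], [-0.18, -0.163, -0.068, 12], [-0.205, -0.186, -0.068, 12], [-0.23, -0.209, -0.068, 12], [-0.255, -0.231, -0.068, 12], [-0.28, -0.254, -0.068, 12], [-0.305, -0.277, -0.068, 12], [-0.33, -0.299, -0.068, 12], [-0.35, -0.318, -0.068, 12], [-0.37, -0.336, -0.068, 12], [-0.38, -0.345, -0.068, 12]]
  ]
}}

```text
t: 11.18
tcp_pos: [0.3235, -0.2782, 0.3847]
tool_rot: [0.661, 0.75, -0.002, -0.007]
force: [0.3, -0.4, -3.1]
finger_gap: 0.28
```

```bash
python3 - <<'E'
from h import *
from station import manip
a=rail(-.15,-.06)
go((*a,.385,97.4),(*a,.315,97.4))
c=Cam(manip.snapshot("scene")); crop(c.img,250,0,200,200,3,"fr.png")
c=Cam(manip.snapshot("top")); crop(c.img,330,200,230,200,3,"frt.png")
E
```

```text
t 11.18 tcp [ 0.3235 -0.2782  0.3847] yaw 97.2 z [-0.013  0.006 -1.   ] F [ 0.3 -0.4 -3.1] gap 0.28
[-0.0069, -0.0024, -0.0003] -0.2
[-0.0074, -0.0015, 0.0697] -0.2
```

View pics/fr.png

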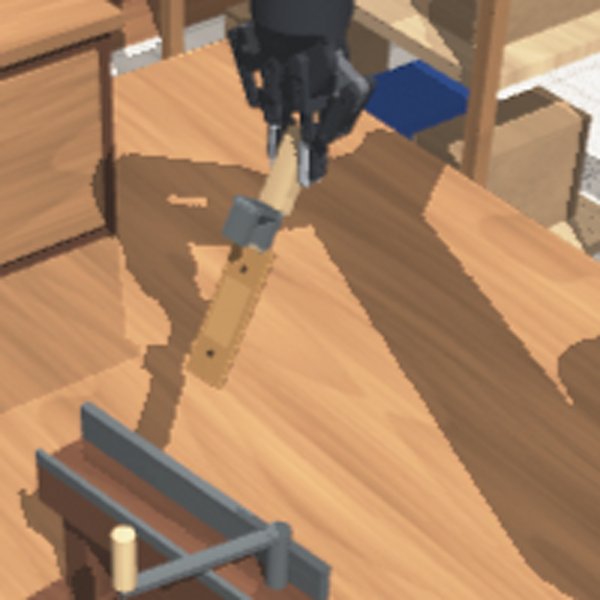

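View pics/frt.png

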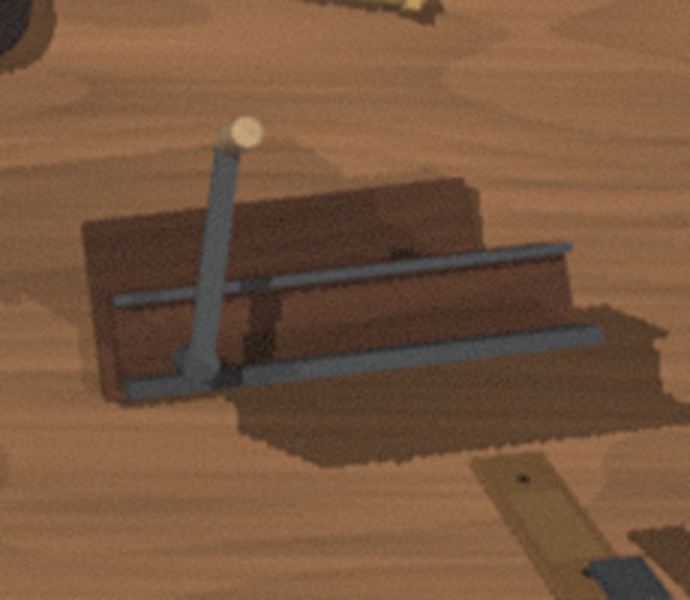

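The key is held tilted in front of the rail. Its bottom end is at (475–545,455) in the top crop and (188–222,380) in the scene crop, clear of the lip. I'll measure where that end is.

```bash
python3 - <<'E'
from h import *
from station import manip
s=Cam(manip.snapshot("scene"));t=Cam(manip.snapshot("top"))
F=lambda U,o:(np.array(U)+.5)/3-.5+o
c,n=np.cos(YAW),np.sin(YAW)
def rl(p): d=p[:2]-O; return np.round([c*d[0]+n*d[1],-n*d[0]+c*d[1],p[2]],4)
for U,V in(((475,460),(222,388)),((545,453),(188,372))):
    p,e=tri(t,F(U,(330,200)),s,F(V,(250,0))); print(p,e[0],rl(p))
st,M=state(); print("tcp rail",rl(st["tcp_pos"]))
E
```

```text
[ 0.41639826 -0.24888228  0.23362167] 0.003712048962459398 [-0.0517 -0.036   0.2336]
[ 0.41965213 -0.29088343  0.22584374] 0.0036487894727095307 [-0.0539 -0.0781  0.2258]
tcp rail [-0.1458 -0.0501  0.3849]
```

Request:
{"fn": "move_arm", "kwargs": {
  "deltas": [
    [[-0.003, 0, 0.02, 0], [-0.006, 0, 0.045, 0], [-0.006, 0, 0.06, 0], [-0.006, 0, 0.062, 0], [-0.006, 0.01, 0.062, 0], [-0.006, 0.025, 0.062, 0], [-0.006, 0.04, 0.062, 0], [-0.006, 0.045, 0.062, 0], [-0.006, 0.05, 0.062, 0], [-0.006, 0.055, 0.062, 0], [-0.006, 0.06, 0.062, 0], [-0.006, 0.065, 0.062, 0], [-0.006, 0.07, 0.062, 0], [-0.006, 0.075, 0.062, 0], [-0.006, 0.08, 0.062, 0], [-0.006, 0.08, 0.062, 0]]
  ]
}}

```text
t: 12.72
tcp_pos: [0.4052, -0.2702, 0.3219]
tool_rot: [0.66, 0.751, -0.0, -0.007]
force: [0.1, -0.3, -3.6]
finger_gap: 0.274
```

```bash
python3 - <<'E'
from h import *
from station import manip
go()
c=Cam(manip.snapshot("scene")); crop(c.img,230,20,150,200,3,"p1.png")
E
```

```text
t 12.72 tcp [ 0.4052 -0.2702  0.3219] yaw 97.33 z [-0.011  0.009 -1.   ] F [ 0.1 -0.3 -3.6] gap 0.274
```

View pics/p1.png

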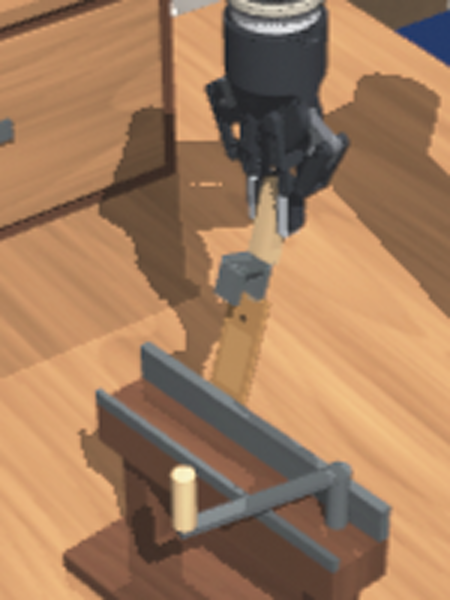

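The key's lower end is now behind the lip face at about (230,390), and it is turning upright with almost no force. I'll keep pushing.

Request:
{"fn": "move_arm", "kwargs": {
  "deltas": [
    [[0, 0.005, 0, 0], [0, 0.01, 0, 0], [0, 0.015, 0, 0], [0, 0.02, 0, 0], [0, 0.025, 0, 0], [0, 0.03, 0, 0], [0, 0.035, 0, 0], [0, 0.04, 0, 0], [0, 0.045, 0, 0], [0, 0.05, 0, 0], [0, 0.053, 0, 0], [0, 0.055, 0, 0], [0, 0.055, 0, 0]]
  ]
}}

```text
t: 13.85
tcp_pos: [0.4599, -0.2631, 0.3212]
tool_rot: [0.66, 0.751, -0.0, -0.007]
force: [-0.5, -0.7, -4.2]
finger_gap: 0.279
```

```bash
python3 - <<'E'
from h import *
from station import manip
go()
c,n=np.cos(YAW),np.sin(YAW)
def rl(p): d=p[:2]-O; return np.round([c*d[0]+n*d[1],-n*d[0]+c*d[1],p[2]],4)
print(rl(state()[0]["tcp_pos"]))
c=Cam(manip.snapshot("scene")); crop(c.img,230,20,150,200,3,"p2.png")
E
```

```text
t 13.85 tcp [ 0.4599 -0.2631  0.3212] yaw 97.34 z [-0.011  0.009 -1.   ] F [-0.5 -0.7 -4.2] gap 0.279
[-0.0104 -0.0557  0.3212]
```

View pics/p2.png

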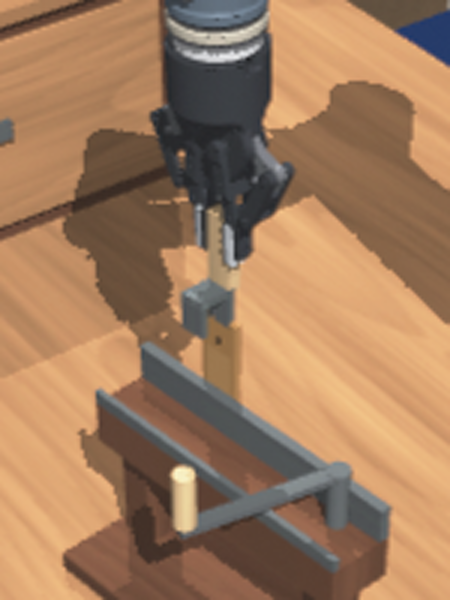

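```bash
cat >> h.py <<'E'
def rl(p):
    c,n=np.cos(YAW),np.sin(YAW); d=p[:2]-O; return np.round([c*d[0]+n*d[1],-n*d[0]+c*d[1],p[2]],4)
def overlay(cam,G,lean,name,o,w,k,zg=.186):
    # hanger model vertical-ish in rail axes, grasp point G(world) at hanger (-.003,0,zg); lean>0 = bottom toward +x
    X=np.array([np.cos(YAW),np.sin(YAW),0]);Y=np.array([-X[1],X[0],0]);Z=np.array([0,0,1.])
    L=np.radians(lean);u=-np.sin(L)*X+np.cos(L)*Z;hx=np.cos(L)*X+np.sin(L)*Z
    P=lambda x,y,z:G+(x+.003)*hx+y*Y+(z-zg)*u
    pts=[P(.003,s*.02,z) for z in(0,.115) for s in(1,-1)]+[P(.003,s*.012,.205) for s in(1,-1)]+[P(.031,s*.012,z) for z in(.113,.145) for s in(1,-1)]
    im=cv2.resize(cam.img[o[1]:o[1]+w[1],o[0]:o[0]+w[0]],None,fx=k,fy=k,interpolation=cv2.INTER_CUBIC)[:,:,::-1].copy()
    for i,q in enumerate(cam.proj(np.array(pts))):
        q=(q-np.array(o)+.5)*k-.5; cv2.circle(im,tuple(int(round(v)) for v in q),3,[(0,0,255),(0,255,0),(255,0,255)][0 if i<4 else 1 if i<6 else 2],-1)
    cv2.imwrite("pics/"+name,im)
E
python3 - <<'E'
from h import *
from station import manip
st,M=state(); G=st["tcp_pos"]-.011*M[:,2]
c=Cam(manip.snapshot("scene")); overlay(c,G,0,"ov2.png",(270,80),(70,90),8)
t=Cam(manip.snapshot("top")); overlay(t,G,0,"ov2t.png",(440,270),(100,80),7)
E
```

```text
(no output)
```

View pics/ov2.png

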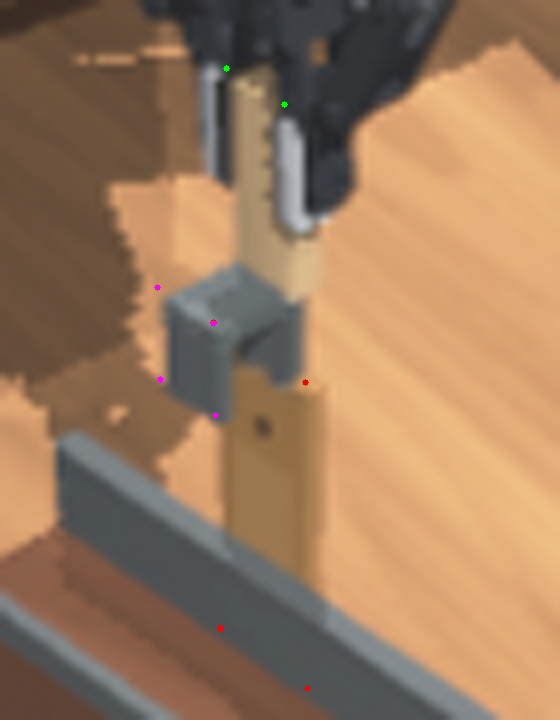

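View pics/ov2t.png

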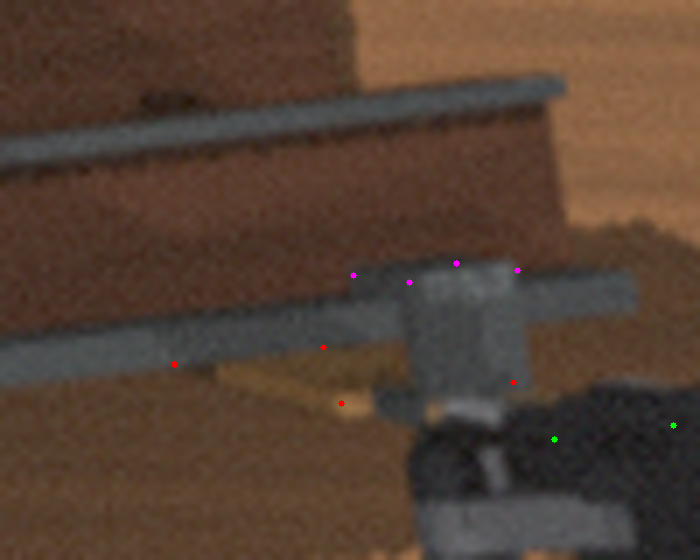

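The overlay agrees with an upright hook to about 2 mm: bridge at (235,300), key edges vertical, tip over the channel. Next I back off, slide to y = +35 mm and check again before lowering.

Request:
{"fn": "move_arm", "kwargs": {
  "deltas": [
    [[0, -0.006, -0.002, 0], [0, -0.012, -0.005, 0], [0.01, -0.012, -0.005, 0], [0.025, -0.012, -0.005, 0], [0.04, -0.012, -0.005, 0], [0.055, -0.012, -0.005, 0], [0.07, -0.012, -0.005, 0], [0.082, -0.012, -0.005, 0], [0.09, -0.01, -0.005, 0], [0.091, -0.006, -0.005, 0], [0.091, -0.002, 0, 0], [0.091, -0.001, 0, 0], [0.091, -0.001, 0, 0], [0.091, -0.001, 0, 0]]
  ]
}}

```text
t: 15.17
tcp_pos: [0.4473, -0.1736, 0.3219]
tool_rot: [0.661, 0.751, -0.0, -0.007]
force: [0.6, -0.5, -4.4]
finger_gap: 0.276
```

```bash
python3 - <<'E'
from h import *
from station import manip
go()
st,M=state(); G=st["tcp_pos"]-.011*M[:,2]; print(rl(st["tcp_pos"]),rl(G))
c=Cam(manip.snapshot("scene")); overlay(c,G,0,"ov3.png",(290,90),(80,90),8)
t=Cam(manip.snapshot("top")); overlay(t,G,0,"ov3t.png",(370,270),(100,80),7)
E
```

```text
t 15.17 tcp [ 0.4473 -0.1736  0.3219] yaw 97.29 z [-0.011  0.009 -1.   ] F [ 0.6 -0.5 -4.4] gap 0.276
[-0.0113  0.0347  0.3219] [-0.0112  0.0345  0.3329]
```

View pics/ov3.png

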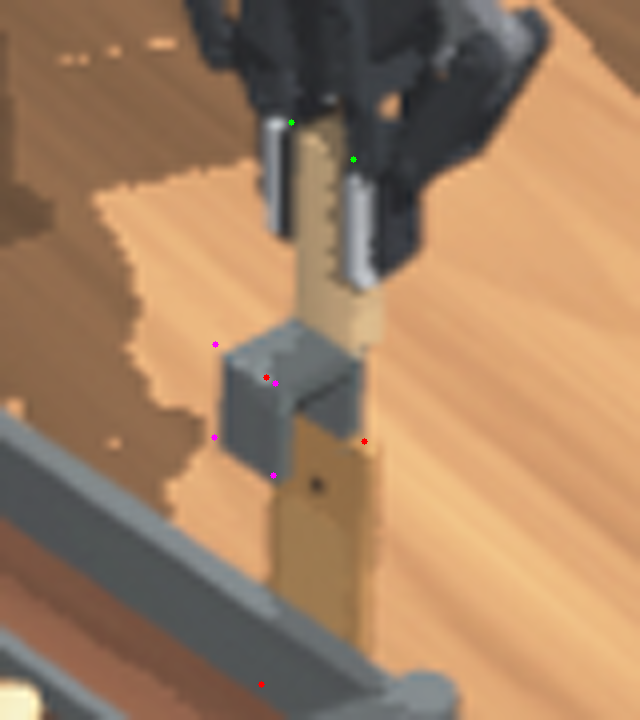

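View pics/ov3t.png

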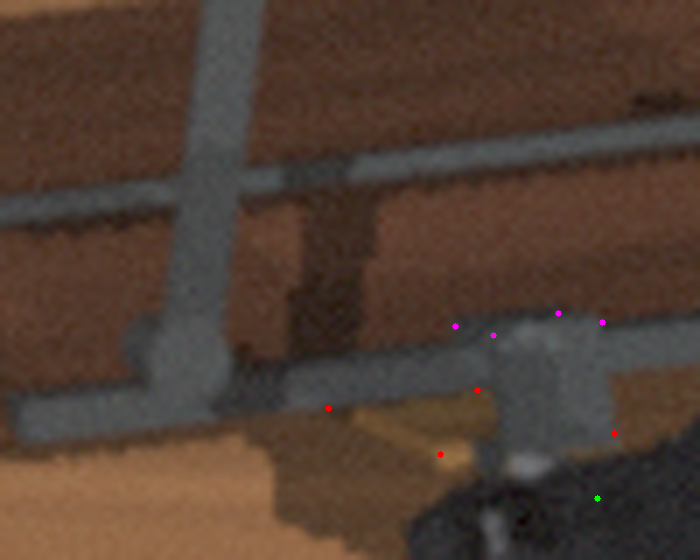

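The bridge corners match the model to about a pixel in both views, so the tip is over the channel and the strap is in front of the lip. I'll lower it now, still held.

Request:
{"fn": "move_arm", "kwargs": {
  "deltas": [
    [[0, 0, 0.01, 0], [0, 0, 0.02, 0], [0, 0, 0.03, 0], [0, 0, 0.04, 0], [0, 0, 0.05, 0], [0, 0, 0.06, 0], [0, 0, 0.07, 0], [0, 0, 0.078, 0], [0, 0, 0.084, 0], [0, 0, 0.086, 0], [0, 0, 0.086, 0]]
  ]
}}

```text
t: 16.18
tcp_pos: [0.446, -0.1728, 0.2356]
tool_rot: [0.661, 0.75, -0.0, -0.008]
force: [0.7, -0.4, -4.7]
finger_gap: 0.273
```

```bash
python3 - <<'E'
from h import *
from station import manip
go()
st,M=state(); G=st["tcp_pos"]-.011*M[:,2]; print(rl(st["tcp_pos"]),rl(G))
c=Cam(manip.snapshot("scene")); overlay(c,G,0,"ov4.png",(290,120),(80,90),8)
E
```

```text
t 16.18 tcp [ 0.446  -0.1728  0.2356] yaw 97.26 z [-0.012  0.01  -1.   ] F [ 0.7 -0.4 -4.7] gap 0.273
[-0.0125  0.0356  0.2356] [-0.0124  0.0355  0.2466]
```

View pics/ov4.png

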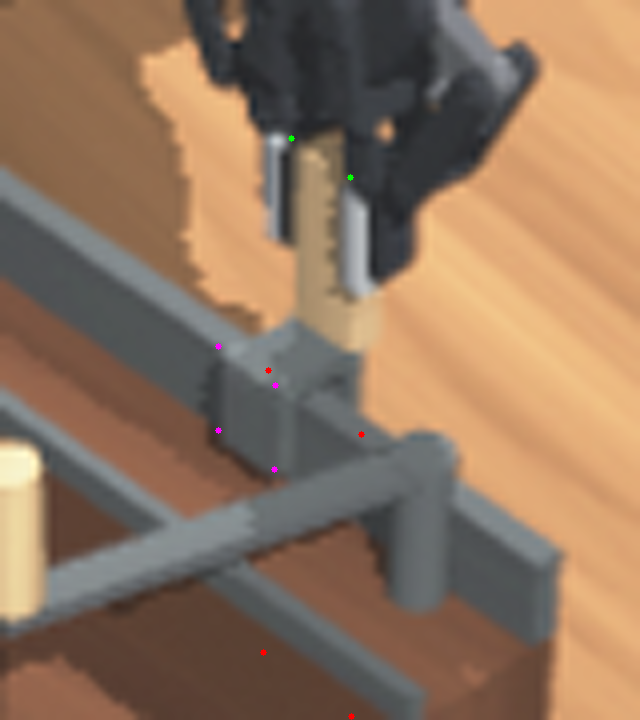

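The tip at (250,430) is behind the lip and the strap is in front, with the bridge just above the lip. I'll lower the rest in small steps and watch the force.

Request:
{"fn": "move_arm", "kwargs": {
  "deltas": [
    [[0, 0, 0.002, 0], [0, 0, 0.004, 0], [0, 0, 0.006, 0], [0, 0, 0.006, 0], [0, 0, 0.006, 0]]
  ]
}}

```text
t: 16.65
tcp_pos: [0.4461, -0.1728, 0.2301]
tool_rot: [0.661, 0.75, -0.0, -0.007]
force: [-0.4, -0.1, -3.6]
finger_gap: 0.278
```

Request:
{"fn": "move_arm", "kwargs": {
  "deltas": [
    [[0, 0, 0.001, 0], [0, 0, 0.002, 0], [0, 0, 0.003, 0], [0, 0, 0.003, 0], [0, 0, 0.003, 0]]
  ]
}}

```text
t: 17.07
tcp_pos: [0.4463, -0.1729, 0.2288]
tool_rot: [0.661, 0.751, -0.0, -0.006]
force: [-2.5, 1.4, 9.2]
finger_gap: 0.277
```

Contact: the vertical force went from -4 to +9 N at the expected height, since TCP 0.229 puts the bridge underside at about 0.190. I'll look before letting go.

```bash
python3 - <<'E'
from h import *
from station import manip
go()
c=Cam(manip.snapshot("scene")); crop(c.img,290,120,80,90,8,"s5.png")
t=Cam(manip.snapshot("top")); crop(t.img,370,270,100,80,7,"s5t.png")
E
```

```text
t 17.07 tcp [ 0.4463 -0.1729  0.2288] yaw 97.28 z [-0.01   0.008 -1.   ] F [-2.5  1.4  9.2] gap 0.277
```

View pics/s5.png

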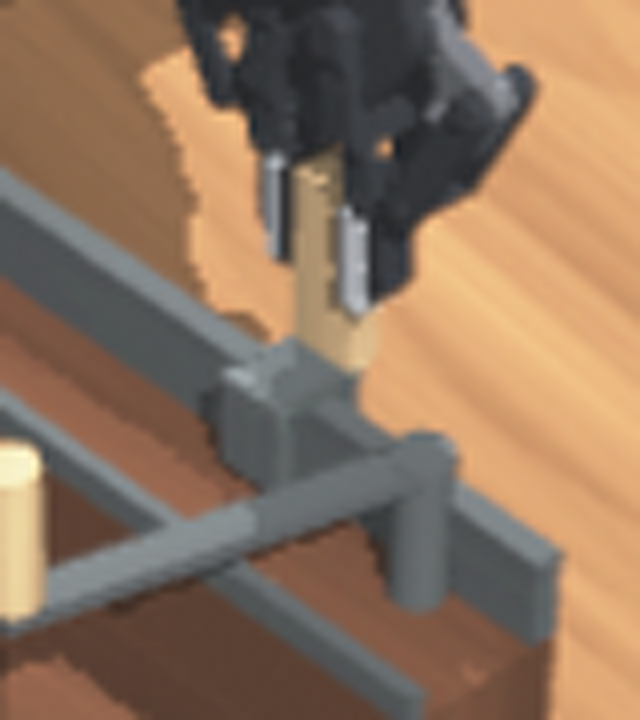

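View pics/s5t.png

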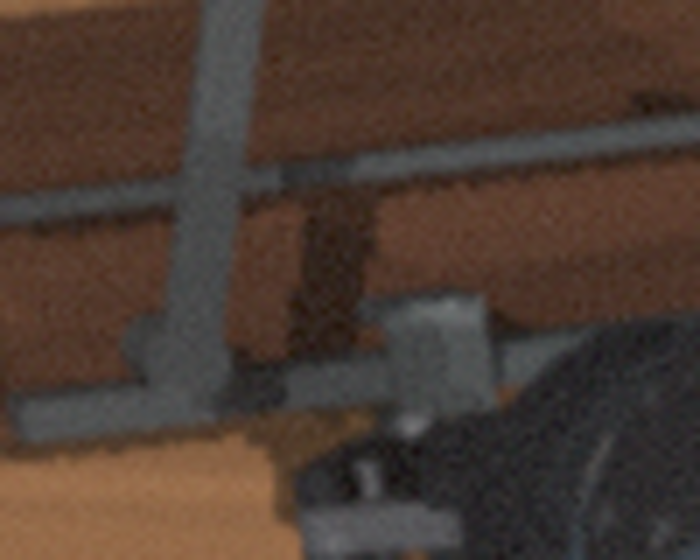

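The bridge sits down on the lip at (290,370) with the tip down in the channel. I'll release, then raise straight up.

Request:
{"fn": "move_arm", "kwargs": {
  "deltas": [
    [[0, 0, 0, 0], [0, 0, 0, 0], [0, 0, 0, 0], [0, 0, 0, 0], [0, 0, 0, 0], [0, 0, 0, 0], [0, 0, -0.01, 0], [0, 0, -0.03, 0], [0, 0, -0.06, 0], [0, 0, -0.09, 0], [0, 0, -0.12, 0], [0, 0, -0.12, 0]]
  ],
  "gripper": 0.6
}}

```text
t: 18.17
tcp_pos: [0.4504, -0.1758, 0.3546]
tool_rot: [0.661, 0.751, 0.001, -0.0]
force: [0.4, -0.3, 0.5]
finger_gap: 0.599
```

```bash
python3 - <<'E'
from h import *
from station import manip
a=peg(1.36)
go((*a,.335,60),(*a,.23,60))
c=Cam(manip.snapshot("scene")); crop(c.img,240,120,130,100,6,"s6.png")
E
```

```text
t 18.17 tcp [ 0.4504 -0.1758  0.3546] yaw 97.3 z [ 0.001  0.001 -1.   ] F [ 0.4 -0.3  0.5] gap 0.599
[0.041, 0.1526, 0.0197] 37.3
[0.0409, 0.1525, 0.1247] 37.3
```

View pics/s6.png

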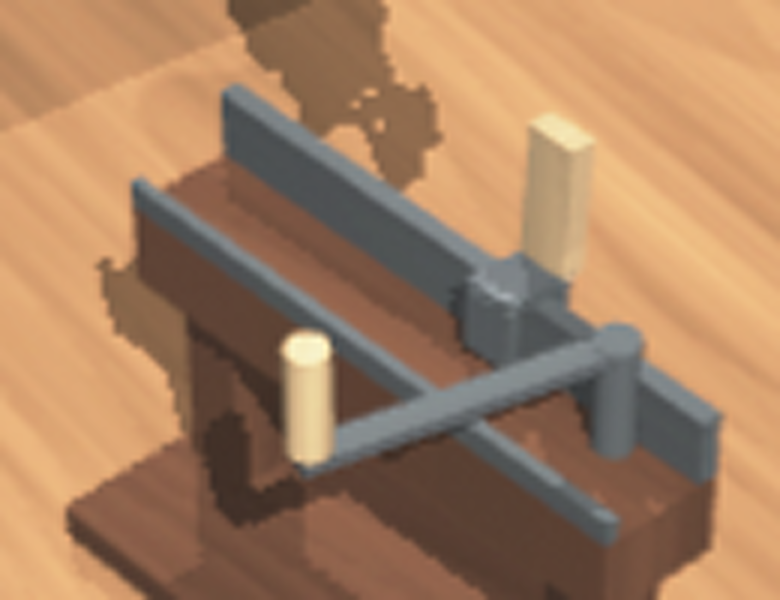

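The hook hangs upright on the lip (grip at (558,200), bridge at (510,280)), with its tip in the channel and clear of the keeper. Next, the peg at (307,350) in this crop.

Request:
{"fn": "move_arm", "kwargs": {
  "deltas": [
    [[0.005, 0.02, 0, 6], [0.011, 0.04, 0, 12], [0.016, 0.06, 0, 18], [0.022, 0.08, 0, 24], [0.027, 0.1, 0, 30], [0.032, 0.12, 0, 36], [0.038, 0.14, 0.01, 42], [0.041, 0.1525, 0.015, 48], [0.041, 0.1525, 0.02, 54], [0.041, 0.1525, 0.02, 57], [0.041, 0.1525, 0.02, 57], [0.041, 0.1525, 0.02, 57]]
  ],
  "gripper": 0.8
}}

```text
t: 19.22
tcp_pos: [0.5947, -0.1147, 0.3302]
tool_rot: [0.939, 0.345, -0.002, -0.003]
force: [-0.7, -0.2, 0.2]
finger_gap: 0.804
```

```bash
python3 - <<'E'
from h import *
from station import manip
s=Cam(manip.snapshot("scene")); p=s.plane((291,178),.26);print(p,peg(1.36))
a=peg(1.36);go((*a,.23,40),)
t=Cam(manip.snapshot("top")); crop(t.img,350,200,200,150,4,"s7t.png");crop(s.img,240,80,130,130,5,"s7.png")
E
```

```text
[ 0.59500117 -0.11815914  0.26      ] [ 0.59654584 -0.11574503]
t 19.27 tcp [ 0.5948 -0.1148  0.3307] yaw 40.37 z [-0.005  0.004 -1.   ] F [ 0.1  0.5 -0.8] gap 0.798
[0.0008, 0.0025, 0.1007] 0.4
```

View pics/s7.png

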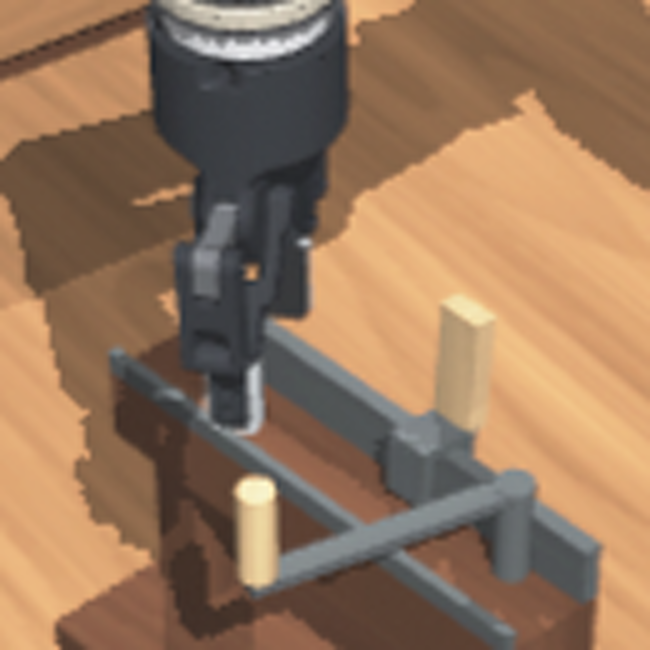

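The gripper is above the peg at (256,490), with the hook clear at (430,450). I'll descend and grip the peg.

Request:
{"fn": "move_arm", "kwargs": {
  "deltas": [
    [[-0.001, 0.002, 0.02, 0], [-0.001, 0.002, 0.04, 0], [-0.001, 0.002, 0.06, 0], [-0.001, 0.002, 0.08, 0], [-0.001, 0.002, 0.095, 0], [-0.001, 0.002, 0.1, 0], [-0.001, 0.002, 0.1, 0]]
  ]
}}

```text
t: 19.9
tcp_pos: [0.5941, -0.1166, 0.2298]
tool_rot: [0.939, 0.345, -0.002, -0.004]
force: [-0.2, 0.0, 0.1]
finger_gap: 0.798
```

Request:
{"fn": "move_arm", "kwargs": {
  "deltas": [
    [[0, 0, 0, 0], [0, 0, 0, 0], [0, 0, 0, 0], [0, 0, 0, 0], [0, 0, 0, 0], [0, 0, 0, 0], [0, 0, 0, 0], [0, 0, 0, 0]]
  ],
  "gripper": 0,
  "squeeze": 30
}}

```text
t: 20.57
tcp_pos: [0.594, -0.1167, 0.2307]
tool_rot: [0.939, 0.345, -0.002, -0.003]
force: [-2.7, -0.8, 6.1]
finger_gap: 0.205
```

```bash
python3 - <<'E'
from h import *
s,M=state();P=s["tcp_pos"]; r=rl(P); a0=np.arctan2(r[0]-.017,.1-r[1]); print(r,a0,np.hypot(r[0]-.017,.1-r[1]))
go(*[(*(P[:2]+peg(a)-peg(a0)),.232,None) for a in np.linspace(a0,-.0,20)])
E
```

```text
[0.1414 0.0721 0.2307] 1.3501706027480371 0.12749027413885344
t 20.57 tcp [ 0.594  -0.1167  0.2307] yaw 40.37 z [-0.007  0.004 -1.   ] F [-2.7 -0.8  6.1] gap 0.205
[-0.0, -0.0, -0.0013] 0.0
[-0.0068, 0.0062, -0.0013] 0.0
[-0.0141, 0.0119, -0.0013] 0.0
[-0.0217, 0.0171, -0.0013] 0.0
[-0.0297, 0.0218, -0.0014] 0.0
[-0.038, 0.0258, -0.0014] 0.0
[-0.0466, 0.0293, -0.0014] 0.0
[-0.0554, 0.0321, -0.0014] 0.0
[-0.0643, 0.0343, -0.0014] 0.0
[-0.0734, 0.0359, -0.0014] 0.0
[-0.0826, 0.0368, -0.0013] 0.0
[-0.0918, 0.0371, -0.0013] 0.0
[-0.1011, 0.0367, -0.0013] 0.0
[-0.1102, 0.0357, -0.0013] 0.0
[-0.1193, 0.034, -0.0012] 0.0
[-0.1283, 0.0316, -0.0012] 0.0
[-0.137, 0.0287, -0.0012] 0.0
[-0.1455, 0.0251, -0.0011] 0.0
[-0.1538, 0.0209, -0.0011] 0.0
[-0.1617, 0.0162, -0.001] 0.0
```

Request:
{"fn": "move_arm", "kwargs": {
  "deltas": [
    [[-0.007, 0.006, -0.001, 0], [-0.014, 0.012, -0.001, 0], [-0.022, 0.017, -0.001, 0], [-0.03, 0.022, -0.001, 0], [-0.038, 0.026, -0.001, 0], [-0.047, 0.029, -0.001, 0], [-0.055, 0.032, -0.001, 0], [-0.064, 0.034, -0.001, 0], [-0.073, 0.036, -0.001, 0], [-0.083, 0.037, -0.001, 0], [-0.092, 0.037, -0.001, 0], [-0.101, 0.037, -0.001, 0], [-0.11, 0.036, -0.001, 0], [-0.119, 0.034, -0.001, 0], [-0.128, 0.032, -0.001, 0], [-0.137, 0.029, -0.001, 0], [-0.1455, 0.025, -0.001, 0], [-0.154, 0.021, -0.001, 0], [-0.158, 0.018, -0.001, 0], [-0.158, 0.018, -0.001, 0]]
  ]
}}

```text
t: 22.23
tcp_pos: [0.4836, -0.2334, 0.2316]
tool_rot: [0.939, 0.345, -0.003, -0.003]
force: [2.6, -4.4, -9.9]
finger_gap: 0.206
```

```bash
python3 - <<'E'
from h import *
from station import manip
s,M=state();P=s["tcp_pos"]; r=rl(P); a0=np.arctan2(r[0]-.017,.1-r[1]); print(r,a0)
go(*[(*(P[:2]+peg(a)-peg(a0)),.232,None) for a in (0,-.03,-.05)])
c=Cam(manip.snapshot("scene")); crop(c.img,240,80,130,130,5,"s8.png")
E
```

```text
[ 0.0169 -0.0293  0.2316] -0.000773395050750234
t 22.23 tcp [ 0.4836 -0.2334  0.2316] yaw 40.33 z [-0.009  0.004 -1.   ] F [ 2.6 -4.4 -9.9] gap 0.206
[0.0001, 0.0001, -0.0004] 0.0
[-0.0032, -0.0021, -0.0004] 0.0
[-0.0053, -0.0036, -0.0003] 0.0
```

View pics/s8.png

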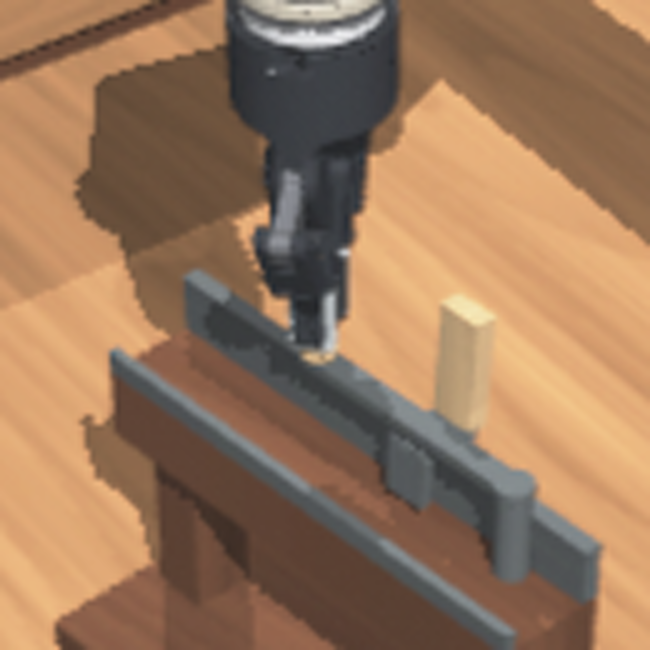

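The keeper lies over the hook's bridge with the grip untouched in front. I'll press gently further in the closing direction to be sure it's at the stop.

Request:
{"fn": "move_arm", "kwargs": {
  "deltas": [
    [[-0.0015, -0.001, 0, 0], [-0.003, -0.002, 0, 0], [-0.005, -0.003, 0, 0], [-0.005, -0.003, 0, 0], [-0.005, -0.003, 0, 0]]
  ]
}}

```text
t: 22.7
tcp_pos: [0.4825, -0.2337, 0.2317]
tool_rot: [0.939, 0.345, 0.001, -0.002]
force: [13.4, 0.5, -13.1]
finger_gap: 0.204
```

The peg moved only 1 mm of the 5 mm commanded while the reaction rose to 13 N, so it is against the stop. I'll release and withdraw.

Request:
{"fn": "move_arm", "kwargs": {
  "deltas": [
    [[0, 0, 0, 0], [0, 0, 0, 0], [0, 0, 0, 0], [0, 0, 0, 0], [0, 0, 0, 0], [0, 0, 0, 0], [0, 0, -0.02, 0], [0, 0, -0.05, 0], [0, 0, -0.08, 0], [0, 0, -0.11, 0], [0, 0, -0.14, 0], [0.02, 0.02, -0.15, 0], [0.05, 0.05, -0.15, 0], [0.07, 0.08, -0.15, 0], [0.07, 0.08, -0.15, 0]]
  ],
  "gripper": 0.6
}}

```text
t: 23.95
tcp_pos: [0.5926, -0.2516, 0.3804]
tool_rot: [0.938, 0.345, 0.002, -0.001]
force: [0.1, -1.7, -0.3]
finger_gap: 0.605
```

```bash
python3 - <<'E'
from h import *
from station import manip
go()
c=Cam(manip.snapshot("scene")); crop(c.img,240,120,130,100,6,"s9.png");cv2.imwrite("pics/s9f.png",c.img[:,:,::-1])
t=Cam(manip.snapshot("top")); cv2.imwrite("pics/t9.png",t.img[:,:,::-1])
E
```

```text
t 23.95 tcp [ 0.5926 -0.2516  0.3804] yaw 40.41 z [ 0.004  0.003 -1.   ] F [ 0.1 -1.7 -0.3] gap 0.605
```

View pics/s9.png

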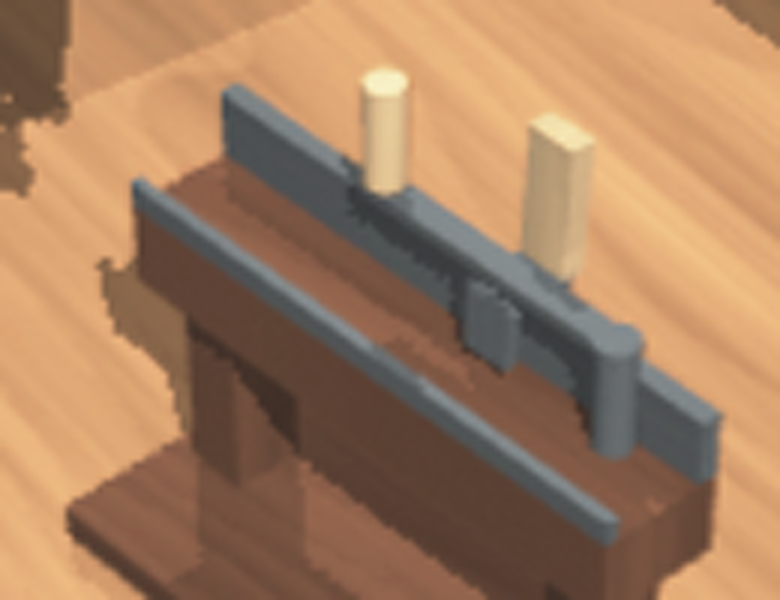

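View pics/s9f.png

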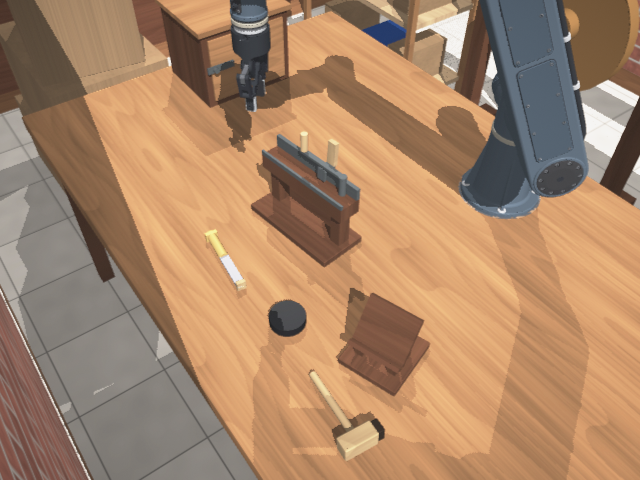

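View pics/t9.png

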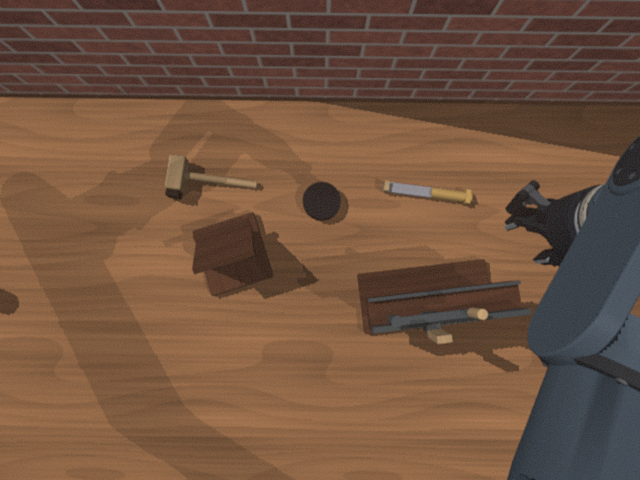

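The keeper lies along the lip over the hook's bridge, with the peg at (385,80) in the crop. The key hangs upright with its tip in the channel, and the bystanders haven't moved. One numeric check, then I hand in.

```bash
python3 - <<'E'
from h import *
from station import manip
s=Cam(manip.snapshot("scene"));t=Cam(manip.snapshot("top"))
F=lambda U:(np.array(U)+.5)/6-.5+(240,120)
for z in(.26,): 
    p=rl(s.plane(F((384,82)),z)); print("peg",p,"ang",np.arctan2(p[0]-.017,.1-p[1]))
p,e=tri(s,F((384,82)),t,(481,314)); r=rl(p); print("peg tri",r,e[0],"ang",np.arctan2(r[0]-.017,.1-r[1]))
print("grip top centre",rl(s.plane(F((560,132)),.256)),"want x~-12,y 35")
print("tip bottom corners z",rl(s.plane(F((470,350)),.164)),rl(s.plane(F((505,370)),.164)))
E
```

```text
peg [ 0.0168 -0.0268  0.26  ] ang -0.001577285758238306
peg tri [ 0.017  -0.0275  0.2599] 0.0006262165199670956 ang 0.0
grip top centre [-0.0148  0.0379  0.256 ] want x~-12,y 35
tip bottom corners z [0.0233 0.0294 0.164 ] [0.0214 0.0474 0.164 ]
```

```bash
python3 -c "
from station import manip
print(manip.sign_off())"
```

```text
the job is handed in; nothing more can be done
None
```

The bronze key hangs on the rail with the keeper shut over its hook, and the job was handed in at about 24 s of robot time.

**What I did**
- I swung the keeper open by its peg to about 1.36 rad.
- I took the key off the rest by its wooden grip. It stayed leaning when lifted, so I pushed its lower end lightly against the rail's front face to turn it upright in the pads.
- From the front I carried the hook over the lip and lowered it, still held, until it touched. I let go and swung the keeper shut against its stop.

**Last checks**
- **Keeper:** the peg measures at 0.00 rad in both views. Pressed further, it gave only 1 mm before the force reached 13 N.
- **Hook position:** the grip is at y of about 38 mm against the wanted 35 mm.
- **Hook seating:** it looks upright in the picture with the tip down behind the lip. The contact height fits the bridge resting on the lip, within a few mm.
- **Whetstone, mallet and file:** they look unmoved in the final pictures.
- **Forces:** the highest wrist force reported after any move was about 19 N, against the 120 N limit.

**Disagreements:** the two cameras differed by 2 to 4 mm on some points, such as the key's lower end and the lip corners. That is within the fit. No check failed.

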